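# Set the viewing panel to 35 degrees and load the board carrier

### The arm

A 6-joint arm with a two-finger parallel gripper is mounted at the origin on the work surface. World frame = base frame: x ahead of the robot, y to its left, z up, the work surface at z = 0. Lengths are in m, angles in rad, forces in N, time in s.
With the tool pointing down it reaches from about 0.325 to 0.925 m from the base axis. Payload 3.1 kg.
Tool frame: the origin (TCP) lies midway between the tips of the shut fingers; the grasp point (between the pads) lies 19 mm behind it; z points along the fingers, y is the line along which they close (so a half turn about z gives the same grasp; the last joint's range is limited). The gripper opens to 85 mm and grips with 20 to 120 N. Pads are 22 mm wide; open, the fingers measure 114 mm over their backs; the gripper's body (76 mm by 85 mm) begins 54 mm behind the grasp point. The pads swing forward as they close: fully open they stand 13 mm farther back than shut.
Start: joints at [1.228, 0.217, 1.613, -0, 1.311, -0.112], TCP at [0.143, 0.608, 0.231] pointing down, gripper open.
Joint ranges: [-2.75, 2.75], [-0.78, 2.1], [0.31, 2.55], [-1.13, 4.27], [0.13, 2.63], [-2.58, 2.58]. Speed limits (rad/s): [2.79, 2.79, 3.14, 3.14, 3.14, 3.14].

### API

Orientations are given as a unit quaternion [x, y, z, w].
In Python, from rig import arm gives the robot as it stands.
- The arm moves only by the shell command python3 -m crank 'ROWS' [FORCE]. ROWS is JSON, a list of rows, each a list of 7 numbers: the shift along the tool's x, y, z scaled (see below), then the turn, a rotation vector about the tool's x, y, z scaled (see below), then the opening, from 0 (shut) to 1 (fully open). A call has 1 to 20 rows; each row is the pose to reach, as a shift and turn from the pose commanded when the call began, along the tool's axes at that moment, turning the shorter way round; what a row does not reach only later rows make up. The controller multiplies each number of a shift by 0.25 m and each number of a turn by pi rad. A row lasts 1/10 s, in which the tool goes at most 50 mm and 8.59 degrees, less where a joint would pass 70% of its speed; a pose out of reach is approached as far as the arm can. A call with a number of a shift or a turn outside -1 to 1 is refused whole. A call with a gripper value outside its range is refused whole. The fingers move at their own pace and stop on an object; FORCE is the grip in N (left out, the last holds). Time passes only in rows, so rows that repeat a pose let the fingers close. It gives the time, the measured TCP pose, the force, the opening and the grip force at its end, in the units of the state.
- arm.state(): the state, without advancing time (a new reading comes with each control period).
- arm.get_image(name): name is "scene" or "top"; returns the picture (480x640x3 uint8, blue, green, red); there is no depth.
- arm.calibration(name): a dict with "intrinsics" (3x3 intrinsics, pixels), "k1" (the pictures are not rectified: a ray, as slopes to the right and down, at radius r is drawn at 1 + k1 r^2 times it, then the intrinsics apply), "rvec" (rotation vector, rad) and "tvec" (3), from world to camera coordinates, as OpenCV has them. Camera axes: x right, y down, z forward; pixel columns grow to the right and rows downward; lengths in m; the calibration is good to about 2 mm. A picture is of the moment at which its call begins. calibration takes no time and is no camera call.
- arm.sign_off(): hands the job in; it is judged then, once.
The state is a dict: "clock": time; "qpos": joint angles; "dq": joint speeds; "joint_torque": joint torques, N m; "eef_pos": TCP position; "tcp_rot": TCP orientation; "force": force on the tool from outside, world axes, zero at the start; "wrist_torque": the same for the moment, N m; "opening": finger opening in m; "gripper_force": force on a finger pad.
Only numpy, scipy, OpenCV 4.12 (cv2) and the standard library are available. Lean on these libraries where they do the work, as an engineer would, in place of code of your own. Each camera call takes 0.05 s, during which the arm holds its last target. There are 200 camera calls.

### The job

First raise the white hinged panel of the viewing stand by its blue bar to 35 degrees above level (the orange marks beside it) and let go, leaving the board carrier where it is until then. Then take the black board carrier by its yellow rib and set it gently on the sloping panel: lying flat, square and centred between the corner marks, its lower long edge against the ledge, with the panel still at 35 degrees. Leave everything else on the bench where it is.

Things in the scene. Friction and masses are not known exactly. Their poses are not given: they have to be found in the camera images.
- stand: Fixed aluminium stand, base 170 (x) x 230 (y) x 10 mm. Origin on the bench, x from the hinge side (robot's side) to the bar side, base from x -90 to +80. Panel hinge axis: along y, at x -80, 60 above the bench. At y +-109: cheeks and thin dark arcs of 130 radius about the hinge (up to 175 high), each with an orange mark level with the panel's edge when it is at 35 degrees.
- panel (a joint): White panel's angle above level, rad: 0 level, grows as the blue-bar edge rises; 35 degrees = 0.611; stop at 1.1. Stiff friction hinge (1.6 N m; panel 0.42 kg): stays where left, also under the carrier; takes 8 to 13 N at the bar to raise; a hard push on its face turns it down. 150 mm from hinge to free edge, 200 wide, 8 thick, hinge axis at mid-thickness.
- panel_hinge (a point): Middle of the hinge axis, on the panel. Axes turn with the panel: x up the slope (away from the hinge), y along the hinge, z out of the panel's top face.
- panel_bar (a point): Middle of the round blue bar on the panel's free edge, 195 mm from the hinge axis in the panel's mid-plane (axes as panel_hinge). Bar 14 mm thick, 130 mm long, parallel to the hinge; 38 mm clear gap between it and the panel's edge; carried by two stems, 10 mm wide, at y +-60 mm.
- panel_seat (a point): On the panel's top face, midway along the aluminium ledge, at its inner face: 12 mm from the hinge axis up the slope, 4 mm out of it (axes as panel_hinge). Ledge 16 mm high. A carrier in place has its origin 50 mm up the slope (x) from here, y 0, z 0; black corner marks on the panel show the place.
- carrier: Loose black carrier, plate 100 (x) x 150 (y) x 8 mm, two green circuit boards on it (to 13 mm high) and an upright yellow rib at its centre: 14 thick (x), 70 long (y), top 53 above the underside. Origin: centre of underside, z up. 0.25 to 0.42 kg. Alike both ways round; in place its y lies along the hinge, x along the slope. Starts flat on the bench, left or right of the stand.
- screwdriver: Bystander: screwdriver, 170 mm, lying on the bench between the stand and the carrier.
- tape_roll: Bystander: yellow tape roll, 70 mm across, 18 mm high, lying flat.
- scanner: Bystander: black hand scanner lying on its side, about 85 x 150 mm, 45 mm high; origin under its head.
- bottle: Bystander: blue bottle, 52 mm across, 130 mm high, standing.
- mouse: Bystander: black computer mouse, 105 x 60 x 30 mm.
- parts_bin: Bystander: red open parts bin, 140 x 100 x 55 mm.
Mind the look-alikes: they are no part of the job. Leave any pink or purple look-alike of the carrier alone.

How it is judged:
By the outcome, as a careful person would: the job done as asked, in the order asked, and still so for the second after the job is handed in, with the robot touching nothing.
It also fails if it takes over 61 s, if anything falls off the work surface, if the arm or the gripper's body presses on something with over 40 N, if the wrist force passes 120 N, or if a joint passes its speed limit or range.

## Working session

There is one attempt and no reset: what is moved stays moved. The work goes in short steps, Python scripts to look and compute and a shell command to move; the robot and the scene stay as the last step left them, time stands still between calls to the robot, and variables do not carry over. Pictures are saved under pics/ and viewed, at most 10 in all, crops included, and the job is handed in when it is done.

```bash
ls; mkdir -p pics; python3 - <<'E'
from rig import arm
import cv2
for n in("scene","top"):
    cv2.imwrite(f"pics/{n}0.png",arm.get_image(n)); c=arm.calibration(n); print(n,c)
s=arm.state();print(s)
E
```

```text
pics
scene {'intrinsics': array([[462.46954774,   0.        , 312.62674005],
       [  0.        , 462.46954774, 242.28515639],
       [  0.        ,   0.        ,   1.        ]]), 'k1': -0.10428423662686667, 'rvec': array([ 2.14754304,  1.54611781, -0.46679427]), 'tvec': array([-0.15448645, -0.34009874,  1.37388901])}
top {'intrinsics': array([[571.64772808,   0.        , 312.02766521],
       [  0.        , 571.64772808, 233.09292776],
       [  0.        ,   0.        ,   1.        ]]), 'k1': -0.09714117762219858, 'rvec': array([ 2.17710887, -2.17479803,  0.12527421]), 'tvec': array([0.00275821, 0.51523744, 1.33431381])}
{'clock': 0.1, 'qpos': array([ 1.22776187e+00,  2.17708428e-01,  1.61481210e+00,  2.44269984e-05,
        1.31132243e+00, -1.12188177e-01]), 'dq': array([ 0.00111574, -0.00063911, -0.00341155,  0.00159402,  0.00260969,
        0.00021729]), 'joint_torque': array([-5.59898035e-04, -3.98073685e+01, -3.04972351e+01, -9.23727816e-05,
        4.26122773e-03, -9.84781110e-06]), 'eef_pos': array([0.14270854, 0.60771086, 0.23006037]), 'tcp_rot': array([ 1.15170074e-01,  9.93345150e-01, -1.09346922e-03, -2.65388496e-04]), 'force': array([-0.28614205, -0.1306685 , -0.12202347]), 'wrist_torque': array([-0.01337285, -0.00314169, -0.05477104]), 'gripper_force': 0.0, 'opening': 0.08529884058113592}
```

View pics/scene0.png

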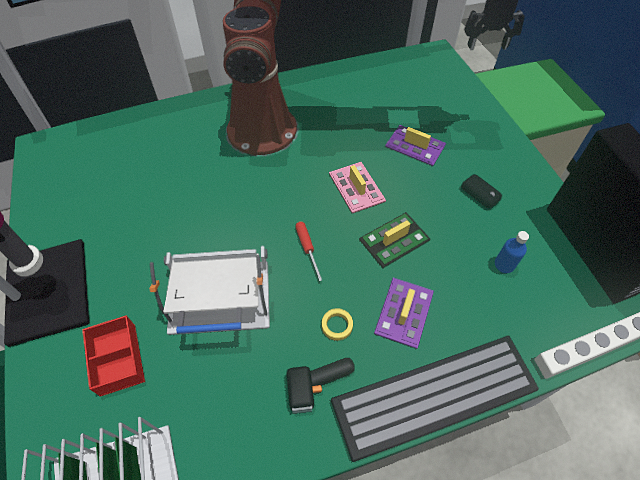

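View pics/top0.png

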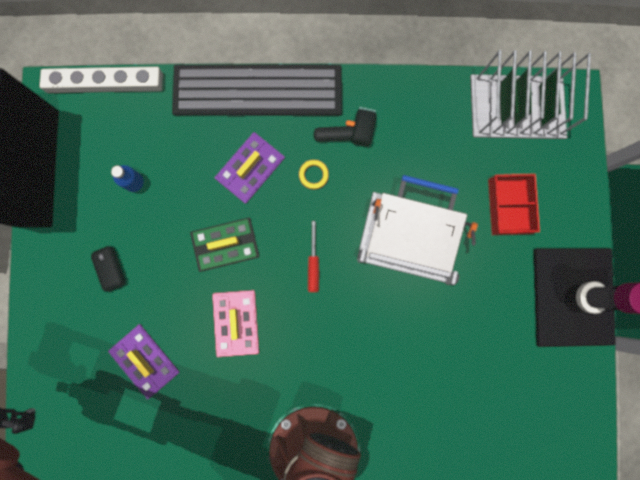

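```bash
cat > h.py <<'E'
import numpy as np, cv2
from rig import arm
def cal(n):
    c=arm.calibration(n); return c,cv2.Rodrigues(np.array(c["rvec"]))[0],np.array(c["tvec"]).ravel()
def ray(n,p):
    c,R,t=cal(n);K=c["intrinsics"]
    d=cv2.undistortPoints(np.array([[p]],float),K,np.array([c["k1"],0,0,0,0.]))[0,0]
    v=R.T@np.r_[d,1]; return -R.T@t, v/np.linalg.norm(v)
def onz(n,p,z):
    o,v=ray(n,p); return o+v*(z-o[2])/v[2]
def tri(p,q):
    (a,u),(b,w)=ray("scene",p),ray("top",q)
    s=np.linalg.lstsq(np.c_[u,-w],b-a,rcond=None)[0]
    A,B=a+s[0]*u,b+s[1]*w
    return (A+B)/2,np.linalg.norm(A-B)
def proj(n,P):
    c,R,t=cal(n)
    return cv2.projectPoints(np.array(P,float).reshape(-1,1,3),R,t,c["intrinsics"],np.array([c["k1"],0,0,0,0.]))[0][:,0]
def blob(img,lo,hi,box):
    x0,y0,x1,y1=box; h=cv2.cvtColor(img,cv2.COLOR_BGR2HSV)
    m=cv2.inRange(h,np.array(lo),np.array(hi)); k=np.zeros_like(m);k[y0:y1,x0:x1]=m[y0:y1,x0:x1]
    ys,xs=np.nonzero(k); return np.c_[xs,ys].astype(np.float32)
def rect(p): 
    r=cv2.minAreaRect(p); b=cv2.boxPoints(r); e=sorted([(np.linalg.norm(b[i]-b[(i+1)%4]),i) for i in range(4)])
    i,j=e[0][1],(e[0][1]+2)%4
    return r,[(b[i]+b[(i+1)%4])/2,(b[j]+b[(j+1)%4])/2]
E
python3 - <<'E'
from h import *
T=cv2.imread("pics/top0.png");S=cv2.imread("pics/scene0.png")
B=([105,120,60],[125,255,255]);Y=([22,120,80],[34,255,255]);O=([5,130,80],[18,255,255])
for nm,img,box in(("scene",S,(160,310,270,345)),("top",T,(390,165,470,205))):
    p=blob(img,*B,box);print(nm,len(p),rect(p))
ybs=rect(blob(S,*Y,(375,210,420,255)));ybt=rect(blob(T,*Y,(195,225,255,260)));print(ybs,ybt)
for nm,img,bs in(("scene",S,[(140,265,168,300),(250,265,272,300)]),("top",T,[(365,190,390,225),(460,215,485,250)])):
    for b in bs:
        p=blob(img,*O,b);print(nm,len(p),p.mean(0),p.min(0),p.max(0))
a=cv2.resize(S[235:345,135:285],None,fx=5,fy=5,interpolation=cv2.INTER_CUBIC);cv2.imwrite("pics/sc.png",a)
a=cv2.resize(T[165:295,345:495],None,fx=4.5,fy=4.5,interpolation=cv2.INTER_CUBIC);cv2.imwrite("pics/tc.png",a)
E
```

```text
scene 420 (((208.13059997558594, 327.5238342285156), (7.049860000610352, 64.3178939819336), 86.3086166381836), [array([240.22282, 325.45337], dtype=float32), array([176.03838, 329.5943 ], dtype=float32)])
top 306 (((429.5362854003906, 184.35812377929688), (56.505977630615234, 5.564983367919922), 14.349332809448242), [array([402.1647, 177.3561], dtype=float32), array([456.90787, 191.36015], dtype=float32)])
(((395.910400390625, 232.43869018554688), (12.529586791992188, 32.052433013916016), 60.945396423339844), [array([409.91983, 224.65567], dtype=float32), array([381.90097, 240.22171], dtype=float32)]) (((222.12637329101562, 243.04774475097656), (8.394754409790039, 32.30481719970703), 77.00537872314453), [array([237.86514, 239.41573], dtype=float32), array([206.3876 , 246.67976], dtype=float32)])
scene 64 [154.09375 286.70312] [150. 280.] [158. 291.]
scene 39 [259.76923 280.07693] [257. 274.] [262. 284.]
top 27 [377.18518 202.74074] [375. 200.] [379. 205.]
top 62 [472.1129  228.66129] [468. 223.] [476. 237.]
```

View pics/sc.png

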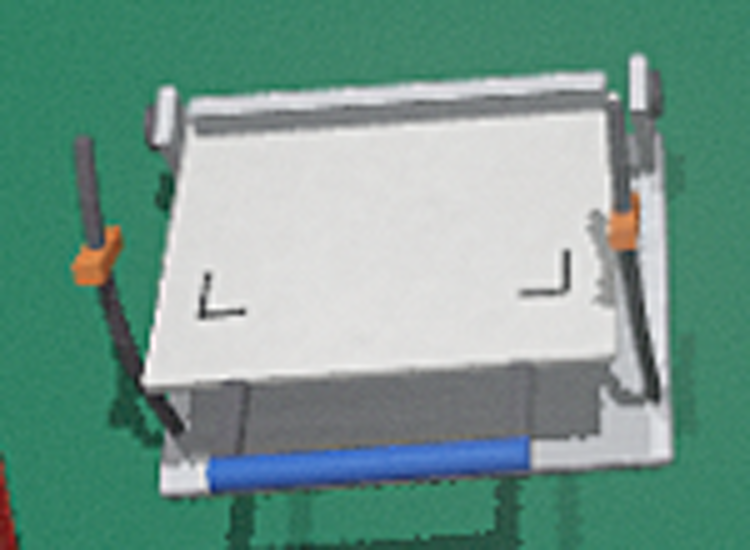

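View pics/tc.png

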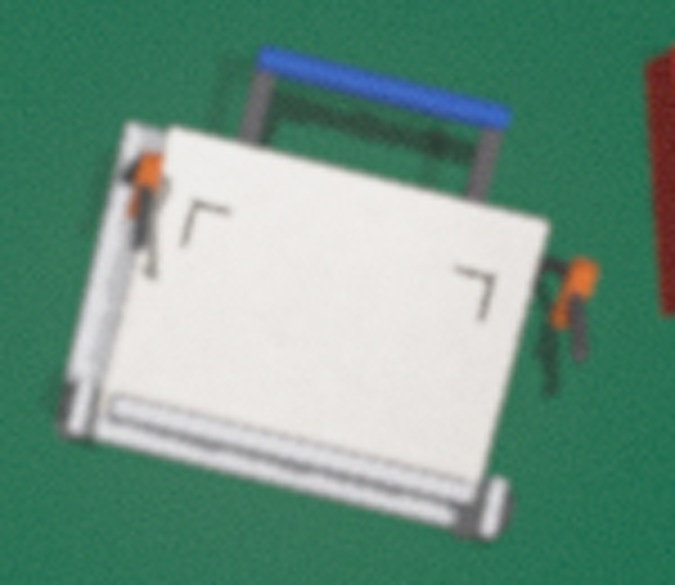

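The scene crop shows the panel a little above level: bar ends are at about (176,330) and (240,325), panel edge corners at (164,312) and (258,306). In the top crop the bar ends are at (402,177) and (457,191), corners at (383,193) and (467,213), and the orange marks sit well above the panel's edge. The real carrier is the one with green boards at top (224,244).

```bash
cat > fit.py <<'E'
from h import *
from scipy.optimize import least_squares
def cs(x,y):return ((x+.5)/5-.5+135,(y+.5)/5-.5+235)
def ct(x,y):return ((x+.5)/4.5-.5+345,(y+.5)/4.5-.5+165)
def panelpt(p,a,l):  # p: x,y,yaw of stand origin
    X=-.08+l[0]*np.cos(a)-l[2]*np.sin(a);Z=.06+l[0]*np.sin(a)+l[2]*np.cos(a)
    c,s=np.cos(p[2]),np.sin(p[2]);return np.array([p[0]+c*X-s*l[1],p[1]+s*X+c*l[1],Z])
E
python3 - <<'E'
from fit import *
C=[((.195,-.065,0),(176.0,329.6),(456.9,191.4)),((.195,.065,0),(240.2,325.4),(402.2,177.4)),
((.15,-.1,.004),cs(145,385),ct(548,218)),((.15,.1,.004),cs(617,357),ct(170,127))]
for l,s,t in C+[(0,cs(200,317),ct(493,275)),(0,cs(568,291),ct(197,203)),(0,(154.1,286.7),(472.1,228.7)),(0,(259.8,280.1),(377.2,202.7))]: print(tri(s,t))
f=lambda v:np.concatenate([np.r_[proj("scene",panelpt(v,v[3],l))[0]-s,proj("top",panelpt(v,v[3],l))[0]-t] for l,s,t in C])
r=least_squares(f,[.6,-.2,-.2,.1]);print(r.x,r.fun.round(1))
v=r.x
for a in(v[3],.611):print("bar",panelpt(v,a,(.195,0,0)),"seat",panelpt(v,a,(.062,0,.004)))
for z in(.053,):
    e=[onz("top",q,z) for q in((237.9,239.4),(206.4,246.7))];print("ribtop top",e,sum(e)/2,np.arctan2(*(e[1]-e[0])[[0,1]]))
print(tri((409.9,224.7),(206.4,246.7)),tri((381.9,240.2),(237.9,239.4)))
E
```

```text
(array([ 0.60463154, -0.32820226,  0.09805766]), np.float64(0.00032772700379568744))
(array([ 0.63641159, -0.20156836,  0.09836262]), np.float64(0.0008389783468600307))
(array([ 0.55505072, -0.34830799,  0.09543813]), np.float64(0.0021992125860494645))
(array([ 0.60193984, -0.15636066,  0.08996537]), np.float64(0.0014609590017380138))
(array([ 0.52664246, -0.32167373,  0.08756326]), np.float64(0.0012360314147531425))
(array([ 0.56355126, -0.16922332,  0.08658191]), np.float64(0.0032729628137703674))
(array([ 0.51460266, -0.34973144,  0.13492451]), np.float64(0.00037068629990738854))
(array([ 0.57121642, -0.13822633,  0.13936276]), np.float64(0.00046262108497927527))
[ 0.51341336 -0.23690978 -0.24750444  0.19646589] [ 0.6  0.2 -0.4 -0.3  0.1  0.4 -0.4 -0.3 -1.2 -0.   0.   0.9 -0.4 -0.5
 -0.2 -0.4]
bar [ 0.62127196 -0.26416407  0.09806486] seat [ 0.49404848 -0.23201656  0.07602572]
bar [ 0.59070363 -0.2564399   0.17186893] seat [ 0.48286152 -0.22918978  0.09884488]
ribtop top [array([0.49742659, 0.17636584, 0.053     ]), array([0.48021471, 0.24966587, 0.053     ])] [0.48882065 0.21301586 0.053     ] -0.2306358269896135
(array([0.48235982, 0.2545288 , 0.03489024]), np.float64(0.0037476212834881713)) (array([0.49902064, 0.17747277, 0.02730711]), np.float64(0.003995467664551405))
```

```bash
cat > go.py <<'E'
from fit import *
from scipy.spatial.transform import Rotation as Ro
V=np.array([0.51341336,-0.23690978,-0.24750444]);A0=.19647
def down(yaw,tilt=0): # tool y along (cos yaw, sin yaw), tilted with panel by tilt
    c,s=np.cos(yaw),np.sin(yaw); R=np.array([[-s,c,0],[c,s,0],[0,0,-1.]]).T  # x=(-s,c), y=(c,s)
    return Ro.from_matrix(R)*Ro.from_rotvec([-tilt,0,0])
def delta(P,R,base=None):
    s=arm.state(); p,r=(s["eef_pos"],Ro.from_quat(s["tcp_rot"])) if base is None else base
    return np.r_[r.inv().apply(np.array(P)-p)/.25,(r.inv()*R).as_rotvec()/np.pi].round(4)
E
python3 - <<'E'
from go import *
b=panelpt(V,A0,(.195,0,0)); s=arm.state(); p=s["eef_pos"]; T=np.r_[b[:2],.22]
R=down(V[2]); R0=Ro.from_quat(s["tcp_rot"])
print(delta(p+(T-p)*.33,R), delta(T,R,(p+(T-p)*.33,R)))
E
```

```text
[-8.783e-01 -9.758e-01  1.520e-02 -6.000e-04  5.000e-04  5.053e-01] [-1.9512  1.8159  0.027   0.      0.      0.    ]
```

```bash
r='[-0.8783,-0.9758,0.0152,0,0,0.5053,0.45]'; python3 -m crank '[[-0.8783,-0.9758,0.0152,0,0,0.5053,0.4],[-0.8783,-0.9758,0.0152,0,0,0.5053,0.4],[-0.8783,-0.9758,0.0152,0,0,0.5053,0.4],[-0.8783,-0.9758,0.0152,0,0,0.5053,0.4],[-0.8783,-0.9758,0.0152,0,0,0.5053,0.4],[-0.8783,-0.9758,0.0152,0,0,0.5053,0.4],[-0.8783,-0.9758,0.0152,0,0,0.5053,0.4],[-0.8783,-0.9758,0.0152,0,0,0.5053,0.4],[-0.8783,-0.9758,0.0152,0,0,0.5053,0.4],[-0.8783,-0.9758,0.0152,0,0,0.5053,0.4],[-0.8783,-0.9758,0.0152,0,0,0.5053,0.4],[-0.8783,-0.9758,0.0152,0,0,0.5053,0.4]]' 60
python3 -m crank '[[-0.975,0.91,0.013,0,0,0,0.4],[-0.975,0.91,0.013,0,0,0,0.4],[-0.975,0.91,0.013,0,0,0,0.4],[-0.975,0.91,0.013,0,0,0,0.4],[-0.975,0.91,0.013,0,0,0,0.4],[-0.975,0.91,0.013,0,0,0,0.4],[-0.975,0.91,0.013,0,0,0,0.4],[-0.975,0.91,0.013,0,0,0,0.4]]'
python3 -m crank '[[-0.975,0.91,0.013,0,0,0,0.4],[-0.975,0.91,0.013,0,0,0,0.4],[-0.975,0.91,0.013,0,0,0,0.4],[-0.975,0.91,0.013,0,0,0,0.4],[-0.975,0.91,0.013,0,0,0,0.4],[-0.975,0.91,0.013,0,0,0,0.4],[-0.975,0.91,0.013,0,0,0,0.4],[-0.975,0.91,0.013,0,0,0,0.4],[-0.975,0.91,0.013,0,0,0,0.4]]'
python3 - <<'E'
from go import *
b=panelpt(V,A0,(.195,0,0)); R=down(V[2]); T=np.r_[b[:2],b[2]-.020]
print(delta(T,R),arm.state()["opening"])
E
```

```text
clock: 1.3
eef_pos: [0.3006, 0.3204, 0.227]
tcp_rot: [0.789, 0.614, -0.0, -0.0]
force: [0.5, 0.4, 0.1]
opening: 0.0342
gripper_force: 0.0
clock: 2.1
eef_pos: [0.4634, 0.0252, 0.2243]
tcp_rot: [0.79, 0.613, -0.0, 0.001]
force: [0.1, 0.1, -0.0]
opening: 0.0342
gripper_force: 0.0
clock: 3.0
eef_pos: [0.6224, -0.2624, 0.22]
tcp_rot: [0.789, 0.615, -0.0, -0.001]
force: [0.4, 0.2, 0.1]
opening: 0.0342
gripper_force: 0.0
[-8.900e-03 -1.200e-03  5.678e-01 -7.000e-04 -5.000e-04  3.000e-04] 0.03417668015903834
```

```bash
python3 -m crank '[[-0.009,-0.001,0.14,0,0,0,0.4],[-0.009,-0.001,0.28,0,0,0,0.4],[-0.009,-0.001,0.4,0,0,0,0.4],[-0.009,-0.001,0.5,0,0,0,0.4],[-0.009,-0.001,0.568,0,0,0,0.4],[-0.009,-0.001,0.568,0,0,0,0.4],[-0.009,-0.001,0.568,0,0,0,0.4]]'
python3 -m crank '[[0,0,0,0,0,0,0.1],[0,0,0,0,0,0,0],[0,0,0,0,0,0,0],[0,0,0,0,0,0,0],[0,0,0,0,0,0,0],[0,0,0,0,0,0,0],[0,0,0,0,0,0,0],[0,0,0,0,0,0,0]]' 60
python3 - <<'E'
from go import *
s=arm.state();p=s["eef_pos"];r=Ro.from_quat(s["tcp_rot"])
b=panelpt(V,A0,(.195,0,0));l=r.inv().apply(b-p);print(l,s["force"])
for k in range(1,11):
    d=(.611-A0)*k/10; R=r*Ro.from_rotvec([-d,0,0]); print(delta(panelpt(V,A0+d,(.195,0,0))-R.apply(l),R,(p,r)))
E
```

```text
clock: 3.7
eef_pos: [0.6221, -0.2646, 0.0797]
tcp_rot: [0.789, 0.615, 0.0, 0.0]
force: [-0.1, -0.1, 0.6]
opening: 0.0341
gripper_force: 0.0
clock: 4.5
eef_pos: [0.6197, -0.2649, 0.0805]
tcp_rot: [0.789, 0.615, -0.002, -0.002]
force: [-7.6, 2.5, 4.9]
opening: 0.0121
gripper_force: 58.4
[ 0.00105963  0.00126224 -0.01757079] [-7.56134899  2.50906694  4.91732602]
[ 0.     -0.0042 -0.0314 -0.0132  0.     -0.    ]
[ 0.     -0.0098 -0.0626 -0.0264  0.     -0.    ]
[ 0.0001 -0.0166 -0.0935 -0.0396  0.      0.    ]
[ 1.000e-04 -2.470e-02 -1.241e-01 -5.280e-02 -0.000e+00 -0.000e+00]
[ 1.000e-04 -3.400e-02 -1.544e-01 -6.600e-02 -0.000e+00  0.000e+00]
[ 1.000e-04 -4.460e-02 -1.842e-01 -7.920e-02  0.000e+00 -0.000e+00]
[ 1.000e-04 -5.640e-02 -2.136e-01 -9.240e-02  0.000e+00  0.000e+00]
[ 1.000e-04 -6.950e-02 -2.424e-01 -1.056e-01  0.000e+00  0.000e+00]
[ 2.000e-04 -8.370e-02 -2.707e-01 -1.188e-01  0.000e+00 -0.000e+00]
[ 2.000e-04 -9.900e-02 -2.984e-01 -1.319e-01 -0.000e+00 -0.000e+00]
```

```bash
python3 -m crank '[[0,-0.002,-0.016,-0.0066,0,0,0],[0,-0.0042,-0.0314,-0.0132,0,0,0],[0,-0.007,-0.047,-0.0198,0,0,0],[0,-0.0098,-0.0626,-0.0264,0,0,0],[0,-0.013,-0.078,-0.033,0,0,0],[0,-0.0166,-0.0935,-0.0396,0,0,0],[0,-0.0205,-0.109,-0.0462,0,0,0],[0,-0.0247,-0.1241,-0.0528,0,0,0],[0,-0.029,-0.139,-0.0594,0,0,0],[0,-0.034,-0.1544,-0.066,0,0,0],[0,-0.039,-0.169,-0.0726,0,0,0],[0,-0.0446,-0.1842,-0.0792,0,0,0],[0,-0.0564,-0.2136,-0.0924,0,0,0],[0,-0.063,-0.228,-0.099,0,0,0],[0,-0.0695,-0.2424,-0.1056,0,0,0],[0,-0.0765,-0.256,-0.112,0,0,0],[0,-0.0837,-0.2707,-0.1188,0,0,0],[0,-0.099,-0.2984,-0.1319,0,0,0],[0,-0.099,-0.2984,-0.1319,0,0,0],[0,-0.099,-0.2984,-0.1319,0,0,0]]'
python3 - <<'E'
from go import *
s=arm.state();p=s["eef_pos"];r=Ro.from_quat(s["tcp_rot"])
print(p,r.apply([.0,.0,-.0176])+p,panelpt(V,.611,(.195,0,0)), (r*down(V[2]).inv()).as_rotvec())
S,T=arm.get_image("scene"),arm.get_image("top")
cv2.imwrite("pics/s1.png",S);cv2.imwrite("pics/t1.png",T)
a=cv2.resize(S[215:345,135:285],None,fx=5,fy=4.6);b=cv2.resize(T[165:295,345:495],None,fx=5,fy=4.6)
a=cv2.resize(S[215:345,135:285],None,fx=2.6,fy=2.6,interpolation=2);b=cv2.resize(T[165:295,345:495],None,fx=2.6,fy=2.6,interpolation=2)
cv2.imwrite("pics/c1.png",np.hstack([a,b]))
E
```

```text
clock: 6.5
eef_pos: [0.5972, -0.2592, 0.1542]
tcp_rot: [0.772, 0.601, 0.126, 0.162]
force: [-9.5, 0.7, -6.3]
opening: 0.0118
gripper_force: 60.4
[ 0.59720215 -0.2591993   0.1541938 ] [ 0.59035266 -0.25747334  0.17031415] [ 0.59070363 -0.2564399   0.17186893] [-1.00977921e-01 -4.00444952e-01  3.35251849e-04]
```

View pics/c1.png

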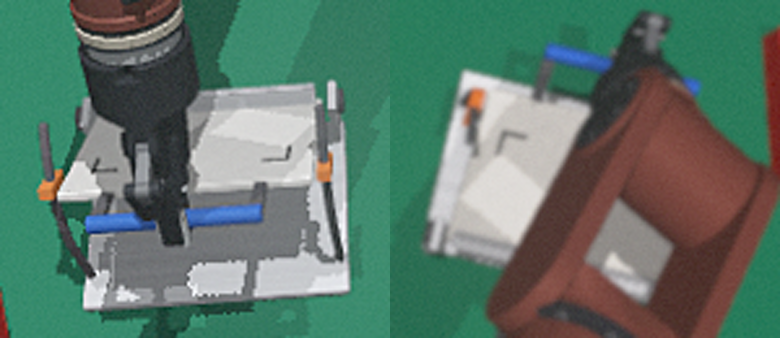

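The left half shows the gripper holding the raised bar; the panel edge now lies at the orange marks, about (157,291) and (255,286) in the full picture. I'll measure the angle from the bar and edge.

```bash
cat > ang.py <<'E'
from go import *
def ang(S):
    p=blob(S,[105,120,60],[125,255,255],(160,275,270,325)); lo=rect(p)[1]; lo.sort(key=lambda q:q[0])
    f=lambda a:np.concatenate([proj("scene",panelpt(V,a[0],(.195,y,0)))[0]-q for y,q in((-.065,lo[0]),(.065,lo[1]))])
    r=least_squares(f,[.6]); return r.x,r.fun.round(1),lo
if __name__=="__main__":
    S=cv2.imread("pics/s1.png"); print(ang(S))
    print(ang.__name__,[proj("scene",panelpt(V,.611,(.15,y,.004)))[0].round(1) for y in(-.1,.1)], [proj("scene",panelpt(V,.611,(.13,y,0)))[0].round(1) for y in(-.109,.109)])
    for b in[(140,265,168,300),(250,265,272,300)]:
        p=blob(S,[5,130,80],[18,255,255],b);print(p.mean(0))
E
python3 ang.py
```

```text
(array([0.59929072]), array([ 0.3,  0.1, -0.1, -0.1]), [array([167.871  , 300.87146], dtype=float32), array([235.16928, 296.7928 ], dtype=float32)])
ang [array([155.7, 288.3]), array([254.3, 281.9])] [array([154.2, 285.8]), array([259.5, 278.9])]
[154.15874 286.7143 ]
[259.9 279.8]
```

```bash
python3 -m crank '[[0,-0.002,-0.004,-0.002,0,0,0],[0,-0.004,-0.008,-0.0035,0,0,0],[0,-0.004,-0.008,-0.0035,0,0,0],[0,-0.004,-0.008,-0.0035,0,0,0],[0,-0.004,-0.008,-0.0035,0,0,0]]'
python3 -c "
from ang import *
print(ang(arm.get_image('scene')))"
python3 -m crank '[[0,0,0,0,0,0,0.1],[0,0,0,0,0,0,0.25],[0,0,0,0,0,0,0.38],[0,0,0,0,0,0,0.38],[0,0,0,0,0,0,0.38],[0,0,0,0,0,0,0.38]]'
python3 -m crank '[[0,0,-0.06,0,0,0,0.38],[0,0,-0.15,0,0,0,0.38],[0,0,-0.3,0,0,0,0.38],[0,0,-0.45,0,0,0,0.38],[0,0,-0.6,0,0,0,0.38],[0,0,-0.6,0,0,0,0.38],[0,0,-0.6,0,0,0,0.38]]'
python3 - <<'E'
from ang import *
S=arm.get_image('scene');print(ang(S));cv2.imwrite("pics/s2.png",S)
c=[0.48882065,0.21301586];yaw=.2306
p=arm.state()["eef_pos"];R=down(yaw);print(p)
A=p+np.array([-.03,.18,.04]);print(delta(A,R)); B=np.r_[c,.20]; print(delta(B,R,(A,R)))
E
```

```text
clock: 7.1
eef_pos: [0.5966, -0.259, 0.1555]
tcp_rot: [0.771, 0.601, 0.13, 0.167]
force: [-1.2, -0.7, -9.9]
opening: 0.0116
gripper_force: 59.7
(array([0.60917386]), array([ 0.2, -0.2, -0.2,  0.2]), [array([167.81108, 300.29224], dtype=float32), array([235.1114 , 295.59686], dtype=float32)])
clock: 7.75
eef_pos: [0.5974, -0.2597, 0.1567]
tcp_rot: [0.771, 0.6, 0.13, 0.168]
force: [0.2, -0.4, 0.1]
opening: 0.0323
gripper_force: 0.0
clock: 8.45
eef_pos: [0.5368, -0.2443, 0.2938]
tcp_rot: [0.771, 0.6, 0.13, 0.168]
force: [0.3, -0.7, -0.6]
opening: 0.0323
gripper_force: 0.0
(array([0.60776578]), array([ 0.2, -0.1, -0.3,  0.1]), [array([167.82083, 300.31198], dtype=float32), array([235.18808, 295.82083], dtype=float32)])
[ 0.53611768 -0.24384476  0.29166994]
[ 0.6686 -0.2005 -0.2668  0.1329  0.0325 -0.1499]
[1.0939 0.1858 0.5267 0.     0.     0.    ]
```

```bash
python3 -m crank '[[0.6686,-0.2005,-0.2668,0.1329,0.0325,-0.1499,0.6],[0.6686,-0.2005,-0.2668,0.1329,0.0325,-0.1499,0.8],[0.6686,-0.2005,-0.2668,0.1329,0.0325,-0.1499,0.8],[0.6686,-0.2005,-0.2668,0.1329,0.0325,-0.1499,0.8],[0.6686,-0.2005,-0.2668,0.1329,0.0325,-0.1499,0.8],[0.6686,-0.2005,-0.2668,0.1329,0.0325,-0.1499,0.8],[0.6686,-0.2005,-0.2668,0.1329,0.0325,-0.1499,0.8],[0.6686,-0.2005,-0.2668,0.1329,0.0325,-0.1499,0.8]]' 60
python3 - <<'E'
from go import *
T=cv2.imread("pics/top0.png"); m=np.array(rect(blob(T,[22,120,80],[34,255,255],(195,225,255,260)))[0][0])
S=cv2.imread("pics/scene0.png"); ms=np.array(rect(blob(S,[22,120,80],[34,255,255],(375,210,420,255)))[0][0])
c=np.array([0.48882065,0.21301586]);yaw=.2306
cam=[ray(n,(320,240))[0] for n in("scene","top")];print(cam)
for it in range(3):
    co,si=np.cos(yaw),np.sin(yaw)
    P=[np.r_[c+np.array([co*x-si*y,si*x+co*y]),z] for x in(-.007,.007) for y in(-.035,.035) for z in(.010,.053)]
    q=np.array(cv2.minAreaRect(proj("top",P).astype(np.float32))[0]); d=onz("top",m,.053)-onz("top",q,.053); c=c+d[:2]
    print(c,d, np.array(cv2.minAreaRect(proj("scene",P).astype(np.float32))[0])-ms, cv2.minAreaRect(proj("top",P).astype(np.float32)))
R=down(yaw);print(delta(np.r_[c,.2],R),arm.state()["eef_pos"])
E
```

```text
clock: 9.3
eef_pos: [0.5054, -0.0649, 0.3303]
tcp_rot: [0.622, 0.783, -0.0, -0.001]
force: [-0.1, 1.1, 0.9]
opening: 0.0682
gripper_force: 0.0
[array([ 1.02871589, -0.16651077,  0.97011443]), array([0.37776558, 0.02200653, 1.37937647])]
[0.49059853 0.21549665] [0.00177788 0.00248079 0.        ] [-1.21536255 -0.61616516] ((223.1768798828125, 243.8108367919922), (7.915616035461426, 31.80685806274414), 76.95599365234375)
[0.4906264  0.21553611] [2.78746299e-05 3.94586880e-05 0.00000000e+00] [ 0.00357056 -0.31486511] ((222.14308166503906, 243.05970764160156), (7.943690776824951, 31.828086853027344), 76.95613861083984)
[0.49062686 0.21553665] [4.62439984e-07 5.41798774e-07 0.00000000e+00] [ 0.02288818 -0.31019592] ((222.12660217285156, 243.04794311523438), (7.944125652313232, 31.828426361083984), 76.95612335205078)
[ 1.1053e+00  1.9720e-01  5.2210e-01 -6.0000e-04 -4.0000e-04 -7.0000e-04] [ 0.50543641 -0.06487928  0.33027876]
```

```bash
python3 -m crank '[[0.99,0.18,0.3,0,0,0,0.5],[0.99,0.18,0.4,0,0,0,0.5],[0.99,0.18,0.4,0,0,0,0.5],[0.99,0.18,0.4,0,0,0,0.5],[0.99,0.18,0.5,0,0,0,0.5],[0.99,0.18,0.52,0,0,0,0.5],[0.99,0.18,0.52,0,0,0,0.5],[0.99,0.18,0.52,0,0,0,0.5]]'
python3 - <<'E'
from go import *
print(delta([.4906,.2155,.020],down(.2306)))
E
```

```text
clock: 10.1
eef_pos: [0.4927, 0.1865, 0.2009]
tcp_rot: [0.621, 0.784, -0.001, -0.001]
force: [-0.1, -1.1, -0.0]
opening: 0.043
gripper_force: 0.0
[ 1.152e-01  1.980e-02  7.237e-01 -7.000e-04  1.000e-04 -1.000e-04]
```

```bash
python3 -m crank '[[0.115,0.02,0.12,0,0,0,0.5],[0.115,0.02,0.26,0,0,0,0.5],[0.115,0.02,0.4,0,0,0,0.5],[0.115,0.02,0.5,0,0,0,0.5],[0.115,0.02,0.58,0,0,0,0.5],[0.115,0.02,0.64,0,0,0,0.5],[0.115,0.02,0.69,0,0,0,0.5],[0.115,0.02,0.724,0,0,0,0.5],[0.115,0.02,0.724,0,0,0,0.5],[0.115,0.02,0.724,0,0,0,0.5]]'
python3 -m crank '[[0,0,0,0,0,0,0.3],[0,0,0,0,0,0,0.2],[0,0,0,0,0,0,0.15],[0,0,0,0,0,0,0.1],[0,0,0,0,0,0,0],[0,0,0,0,0,0,0],[0,0,0,0,0,0,0],[0,0,0,0,0,0,0],[0,0,0,0,0,0,0],[0,0,0,0,0,0,0]]' 60
python3 -m crank '[[0,0,-0.04,0,0,0,0],[0,0,-0.1,0,0,0,0],[0,0,-0.2,0,0,0,0],[0,0,-0.35,0,0,0,0],[0,0,-0.5,0,0,0,0],[0,0,-0.65,0,0,0,0],[0,0,-0.8,0,0,0,0],[0,0,-0.94,0,0,0,0],[0,0,-0.94,0,0,0,0],[0,0,-0.94,0,0,0,0]]'
python3 - <<'E'
from go import *
# target in panel frame: carrier origin at seat + .05 up-slope; tool z = -panel normal
A=.608
s=arm.state();p=s["eef_pos"]
def tgt(h,up,tz=.020): return panelpt(V,A,(.062+up,0,.004+h+tz))
R=down(V[2],A); H=tgt(.10,.01); print(p,H,tgt(0,0))
M=p+(H+[0,0,.04]-p)*.5
print(delta(M,R),delta(H,R,(M,R)))
E
```

```text
clock: 11.1
eef_pos: [0.4922, 0.2167, 0.0215]
tcp_rot: [0.621, 0.784, 0.001, 0.0]
force: [0.6, 0.6, -0.1]
opening: 0.043
gripper_force: 0.0
clock: 12.1
eef_pos: [0.4917, 0.2169, 0.0216]
tcp_rot: [0.621, 0.784, 0.0, -0.0]
force: [-2.2, 0.0, 6.0]
opening: 0.0126
gripper_force: 59.6
clock: 13.1
eef_pos: [0.492, 0.2166, 0.2572]
tcp_rot: [0.621, 0.784, 0.001, 0.001]
force: [-0.1, -1.0, -3.3]
opening: 0.0134
gripper_force: 58.9
[0.49196784 0.21662984 0.25715939] [ 0.4244737  -0.21443603  0.20290657] [ 0.47189789 -0.22641943  0.11511509]
[-0.8084 -0.3287  0.0272 -0.189  -0.0466  0.1474] [-0.8689 -0.0417  0.2006  0.      0.      0.    ]
```

```bash
python3 -m crank '[[-0.2,-0.05,-0.05,-0.03,-0.01,0.03,0],[-0.4,-0.16,0,-0.09,-0.023,0.073,0],[-0.6,-0.24,0.01,-0.14,-0.035,0.11,0],[-0.8084,-0.3287,0.0272,-0.189,-0.0466,0.1474,0],[-0.8084,-0.3287,0.0272,-0.189,-0.0466,0.1474,0],[-0.8084,-0.3287,0.0272,-0.189,-0.0466,0.1474,0],[-0.8084,-0.3287,0.0272,-0.189,-0.0466,0.1474,0],[-0.8084,-0.3287,0.0272,-0.189,-0.0466,0.1474,0],[-0.8084,-0.3287,0.0272,-0.189,-0.0466,0.1474,0],[-0.8084,-0.3287,0.0272,-0.189,-0.0466,0.1474,0]]'
python3 - <<'E'
from go import *
A=.608;R=down(V[2],A);print(delta(panelpt(V,A,(.072,.001,.004+.10+.0216)),R))
E
```

```text
clock: 14.1
eef_pos: [0.4585, 0.0014, 0.2494]
tcp_rot: [0.753, 0.587, 0.183, 0.235]
force: [0.8, -0.4, -2.4]
opening: 0.0129
gripper_force: 59.5
[-8.660e-01 -4.170e-02  1.922e-01 -1.000e-03  2.000e-04  5.000e-04]
```

```bash
python3 -m crank '[[-0.15,-0.02,0,0,0,0,0],[-0.32,-0.04,0,0,0,0,0],[-0.5,-0.042,0,0,0,0,0],[-0.65,-0.042,0.05,0,0,0,0],[-0.78,-0.042,0.1,0,0,0,0],[-0.866,-0.042,0.192,-0.001,0,0,0],[-0.866,-0.042,0.192,-0.001,0,0,0],[-0.866,-0.042,0.192,-0.001,0,0,0],[-0.866,-0.042,0.192,-0.001,0,0,0]]'
python3 - <<'E'
from go import *
A=.608;R=down(V[2],A);s=arm.state()
print(delta(panelpt(V,A,(.066,.001,.004+.01+.0216)),R),s["force"],s["wrist_torque"])
S=arm.get_image("scene");T=arm.get_image("top");cv2.imwrite("pics/s3.png",S);cv2.imwrite("pics/t3.png",T)
f=4;cv2.imwrite("pics/c3.png",cv2.resize(S[195:335,130:300],None,fx=f,fy=f,interpolation=2))
E
```

```text
clock: 15.0
eef_pos: [0.4234, -0.2132, 0.2044]
tcp_rot: [0.752, 0.587, 0.184, 0.237]
force: [0.3, 0.0, -1.8]
opening: 0.0132
gripper_force: 59.5
[ 7.000e-04 -2.350e-02  3.617e-01  3.000e-04  2.000e-04  7.000e-04] [ 0.25353162  0.01425327 -1.78145682] [ 0.12991751  0.50823728 -0.02728309]
```

View pics/c3.png

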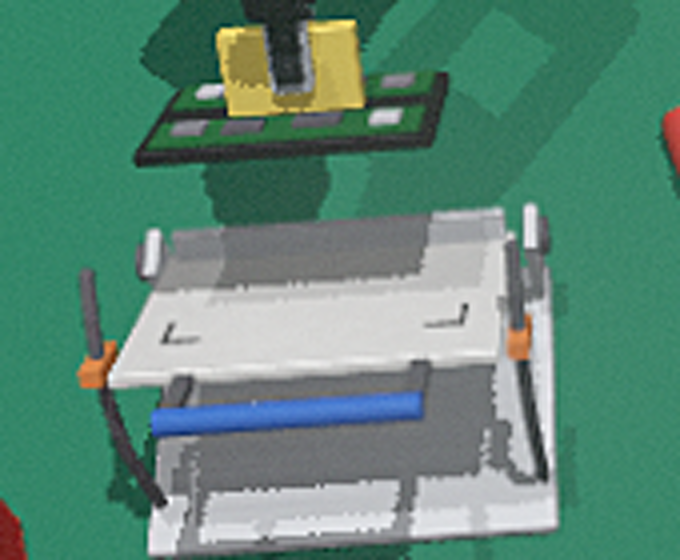

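The carrier is held above the panel, parallel to it. Its front lower corners are at about (164,236) and (237,232) in the full picture, and the panel edge is at the orange marks. Checking this against the prediction.

```bash
python3 - <<'E'
from go import *
s=arm.state();p=s["eef_pos"];r=Ro.from_quat(s["tcp_rot"])
# carrier frame -> tool: carrier x=tool y, y=tool x; z=-tool z
for y in(-.075,.075): print(proj("scene",p+r.apply([y-.001,.05,.0216]))[0])
S=cv2.imread("pics/s3.png");f=3.875
print([((x+.5)/4-.5+130,(y+.5)/4-.5+195) for x,y in((137,164),(430,148))])
# corner marks vs predicted carrier corners in place
print([proj("scene",panelpt(V,.608,(.112,y,.004)))[0] for y in(-.075,.075)],[((x+.5)/4-.5+130,(y+.5)/4-.5+195) for x,y in((163,342),(466,322))])
E
```

```text
[162.66781672 236.22226939]
[237.76385965 231.14277379]
[(163.875, 235.625), (237.125, 231.625)]
[array([172.12499091, 279.22682718]), array([243.50853813, 274.55088996])] [(170.375, 280.125), (246.125, 275.125)]
```

```bash
python3 -m crank '[[0,-0.01,0.08,0,0,0,0],[0,-0.0235,0.16,0,0,0,0],[0,-0.0235,0.24,0,0,0,0],[0,-0.0235,0.3,0,0,0,0],[0,-0.0235,0.34,0,0,0,0],[0,-0.0235,0.362,0,0,0,0],[0,-0.0235,0.362,0,0,0,0],[0,-0.0235,0.362,0,0,0,0]]'
python3 - <<'E'
from go import *
A=.608;R=down(V[2],A);s=arm.state()
print(delta(panelpt(V,A,(.065,.001,.004+.002+.0216)),R),delta(panelpt(V,A,(.062,.001,.004+.0+.0216)),R),R.inv().apply(s["force"]))
E
```

```text
clock: 15.9
eef_pos: [0.4688, -0.225, 0.1271]
tcp_rot: [0.752, 0.587, 0.184, 0.237]
force: [-0.0, 0.0, -2.0]
opening: 0.0131
gripper_force: 59.5
[ 0.0016 -0.0043  0.0325  0.0006  0.0004  0.0006] [ 0.0016 -0.0163  0.0405  0.0006  0.0004  0.0006] [ 0.01402974 -1.17340729  1.6453637 ]
```

```bash
python3 -m crank '[[0.001,-0.002,0.01,0,0,0,0],[0.001,-0.004,0.02,0,0,0,0],[0.001,-0.004,0.028,0,0,0,0],[0.001,-0.004,0.032,0,0,0,0],[0.001,-0.004,0.032,0,0,0,0]]'
for i in 1; do python3 -m crank '[[0,0,0.004,0,0,0,0],[0,0,0.004,0,0,0,0]]'; done
python3 - <<'E'
from go import *
A=.608;R=down(V[2],A);s=arm.state()
print(delta(panelpt(V,A,(.062,.001,.004+.0+.0216)),R),R.inv().apply(s["force"]),s["wrist_torque"])
E
```

```text
clock: 16.4
eef_pos: [0.472, -0.2258, 0.1189]
tcp_rot: [0.753, 0.586, 0.184, 0.237]
force: [-0.7, -0.4, -2.4]
opening: 0.0129
gripper_force: 59.5
clock: 16.6
eef_pos: [0.4726, -0.226, 0.1184]
tcp_rot: [0.753, 0.586, 0.184, 0.237]
force: [-2.2, 1.1, 0.4]
opening: 0.0134
gripper_force: 60.1
[ 0.0018 -0.0096  0.0029  0.0002  0.0003  0.0003] [ 0.49285294 -1.7841109  -1.6986436 ] [0.24478395 0.72882421 0.06690253]
```

```bash
cat > f.py <<'E'
from go import *
A=.608;R=down(V[2],A);s=arm.state()
print(delta(panelpt(V,A,(.062,.001,.004+.0+.0216)),R),R.inv().apply(s["force"]),R.inv().apply(s["wrist_torque"]))
E
python3 -m crank '[[0,-0.004,0,0,0,0,0],[0,-0.008,0,0,0,0,0],[0,-0.008,0,0,0,0,0]]'; python3 f.py
python3 -m crank '[[0,-0.003,0.002,0,0,0,0],[0,-0.004,0.002,0,0,0,0],[0,-0.004,0.002,0,0,0,0]]'; python3 f.py
```

```text
clock: 16.9
eef_pos: [0.4714, -0.226, 0.1177]
tcp_rot: [0.753, 0.586, 0.184, 0.237]
force: [-0.2, -0.1, 0.1]
opening: 0.0132
gripper_force: 60.0
[ 0.0028 -0.004   0.0035  0.0006  0.0006  0.0001] [-0.10634219 -0.06713748 -0.19380658] [0.37313188 0.21409757 0.03467326]
clock: 17.2
eef_pos: [0.4715, -0.226, 0.1177]
tcp_rot: [0.752, 0.586, 0.184, 0.238]
force: [-1.9, 1.3, 6.2]
opening: 0.013
gripper_force: 60.8
[ 0.003  -0.0042  0.003   0.001   0.0005  0.0002] [ 0.80414111  1.73367931 -6.36240441] [0.4163639  0.38398864 0.09565912]
```

```bash
python3 -m crank '[[0,-0.004,-0.001,0,0,0,0],[0,-0.006,-0.001,0,0,0,0],[0,-0.006,-0.001,0,0,0,0]]'; python3 f.py
python3 - <<'E'
from ang import *
S=arm.get_image('scene');T=arm.get_image("top");print(ang(S));cv2.imwrite("pics/s4.png",S);f=4
cv2.imwrite("pics/c4.png",cv2.resize(S[215:335,140:290],None,fx=f,fy=f,interpolation=2))
E
```

```text
clock: 17.5
eef_pos: [0.4699, -0.2258, 0.1166]
tcp_rot: [0.752, 0.586, 0.184, 0.238]
force: [-1.4, 1.1, 6.4]
opening: 0.0133
gripper_force: 60.6
[0.0036 0.0034 0.0033 0.0009 0.0007 0.0002] [ 0.74526346  2.29624999 -6.1654436 ] [0.28689046 0.28874049 0.07922177]
(array([0.60813427]), array([ 0.2, -0.1, -0.3,  0.1]), [array([167.81857, 300.27878], dtype=float32), array([235.18582, 295.78763], dtype=float32)])
```

View pics/c4.png

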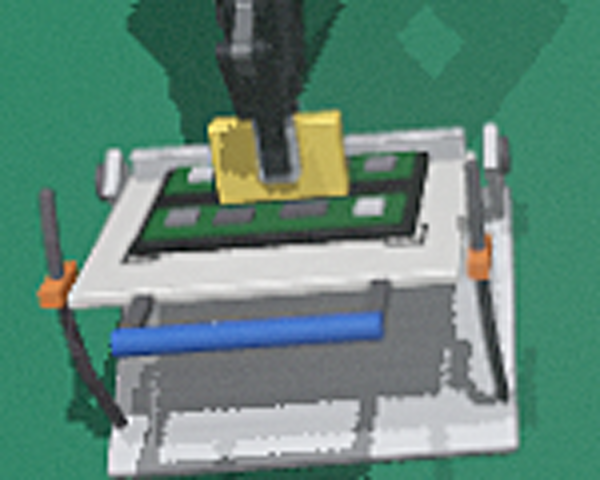

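The carrier lies on the panel between the marks, but looks slightly nearer the left (-y) mark. I'll zoom in on the front edge and the ledge.

```bash
python3 - <<'E'
import cv2,numpy as np
S=cv2.imread("pics/s4.png");g=lambda x0,y0,x1,y1,f:cv2.resize(S[y0:y1,x0:x1],None,fx=f,fy=f,interpolation=2)
cv2.imwrite("pics/c5.png",np.vstack([g(165,245,255,285,8.8)[:, :790],g(165,245,255,285,1)[:0]]) )
E
```

```text
Traceback (most recent call last):
ValueError: all the input array dimensions except for the concatenation axis must match exactly, but along dimension 1, the array at index 0 has size 790 and the array at index 1 has size 90
```

```bash
python3 - <<'E'
import cv2,numpy as np
S=cv2.imread("pics/s4.png")
cv2.imwrite("pics/c5.png",cv2.resize(S[240:285,165:253],None,fx=9,fy=9,interpolation=2))
E
```

View pics/c5.png

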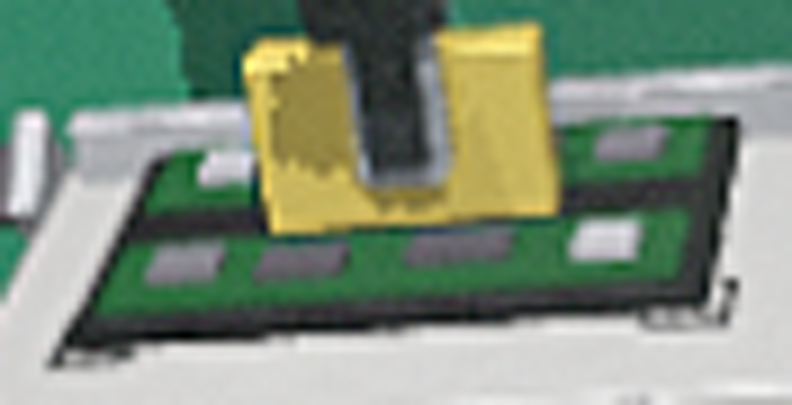

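The zoom puts the mark corners at (170,280) and (246,275) and the carrier's bottom corners at (172.6,278.5) and (242.7,274). That makes it square but about 1.7 mm too far to -y. I'll ease it off the panel, shift it, and slide it to the ledge.

```bash
python3 -m crank '[[0.003,0,-0.003,0,0,0,0],[0.0065,0,-0.003,0,0,0,0],[0.0065,0,-0.003,0,0,0,0]]'; python3 f.py
python3 -m crank '[[0,-0.003,0.001,0,0,0,0],[0,-0.005,0.001,0,0,0,0],[0,-0.005,0.001,0,0,0,0]]'; python3 f.py
python3 -m crank '[[0,-0.003,0.001,0,0,0,0],[0,-0.005,0.001,0,0,0,0],[0,-0.005,0.001,0,0,0,0]]'; python3 f.py
```

```text
clock: 17.9
eef_pos: [0.4696, -0.2245, 0.1168]
tcp_rot: [0.752, 0.586, 0.183, 0.238]
force: [0.2, -3.9, 0.8]
opening: 0.0129
gripper_force: 59.8
[-0.0012  0.0049  0.0052  0.0008  0.0011  0.0004] [-3.76076536  1.44420851  0.01434414] [-0.10797492 -0.41881578 -0.02433592]
clock: 18.2
eef_pos: [0.4695, -0.2245, 0.1167]
tcp_rot: [0.752, 0.586, 0.184, 0.239]
force: [4.4, -3.1, 3.0]
opening: 0.0131
gripper_force: 59.8
[-0.0013  0.0055  0.0054  0.0013  0.001   0.0002] [-1.92229328  5.85536183  0.3699917 ] [-0.72954399 -0.24632918 -0.02221522]
clock: 18.5
eef_pos: [0.4694, -0.2245, 0.1168]
tcp_rot: [0.752, 0.586, 0.184, 0.239]
force: [5.6, -1.5, 6.5]
opening: 0.0131
gripper_force: 60.0
[-0.001   0.0054  0.0057  0.0018  0.001   0.0002] [-0.06926278  8.52152221 -2.03369765] [-9.84500178e-01 -7.08808111e-02 -4.48831656e-04]
```

```bash
python3 -m crank '[[0,0.003,0.003,0,0,0,0],[0,0.005,0.004,0,0,0,0],[0,0.005,0.004,0,0,0,0]]'; python3 f.py
python3 -m crank '[[0,0,0,0,0,0,0.13],[0,0,0,0,0,0,0.16],[0,0,0,0,0,0,0.2],[0,0,0,0,0,0,0.25],[0,0,0,0,0,0,0.3],[0,0,0,0,0,0,0.4],[0,0,0,0,0,0,0.4],[0,0,0,0,0,0,0.4]]'
python3 -m crank '[[0,0,-0.04,0,0,0,0.4],[0,0,-0.12,0,0,0,0.4],[0,0,-0.25,0,0,0,0.4],[0,0,-0.4,0,0,0,0.4],[0,0,-0.5,0,0,0,0.4],[0,0,-0.5,0,0,0,0.4]]'
python3 -m crank '[[0.2,0,-0.1,0,0,0,0.4],[0.4,0,-0.2,0,0,0,0.4],[0.6,0,-0.2,0,0,0,0.4],[0.8,0,-0.2,0,0,0,0.4],[1,0,-0.2,0,0,0,0.4],[1,0,-0.2,0,0,0,0.4],[1,0,-0.2,0,0,0,0.4]]'
python3 - <<'E'
from ang import *
S=arm.get_image('scene');T=arm.get_image("top");print(ang(S));cv2.imwrite("pics/s6.png",S)
cv2.imwrite("pics/c6.png",np.vstack([cv2.resize(S[235:285,160:260],None,fx=7,fy=6,interpolation=2),cv2.resize(T[195:275,355:495],None,fx=5,fy=3.6,interpolation=2)[:290,:700]]))
E
```

```text
clock: 18.8
eef_pos: [0.4701, -0.2248, 0.1164]
tcp_rot: [0.752, 0.586, 0.184, 0.239]
force: [-6.2, -2.4, 15.0]
opening: 0.0131
gripper_force: 61.9
[-0.0006  0.0041  0.0027  0.0012  0.0009  0.0006] [ -3.8057789    4.12052444 -15.39052652] [ 0.2691077  -0.19972621  0.03589774]
clock: 19.6
eef_pos: [0.4684, -0.2227, 0.1133]
tcp_rot: [0.753, 0.587, 0.184, 0.236]
force: [-0.6, 0.7, 1.0]
opening: 0.0343
gripper_force: 0.0
clock: 20.2
eef_pos: [0.4003, -0.2072, 0.2208]
tcp_rot: [0.752, 0.586, 0.184, 0.241]
force: [0.2, 0.4, 0.5]
opening: 0.0344
gripper_force: 0.0
clock: 20.9
eef_pos: [0.4332, 0.0505, 0.2557]
tcp_rot: [0.749, 0.592, 0.185, 0.234]
force: [-0.3, 0.5, -0.2]
opening: 0.034
gripper_force: 0.0
(array([0.60787735]), array([ 0.2, -0.1, -0.3,  0.1]), [array([167.81955, 300.3532 ], dtype=float32), array([235.18817, 295.7599 ], dtype=float32)])
```

View pics/c6.png

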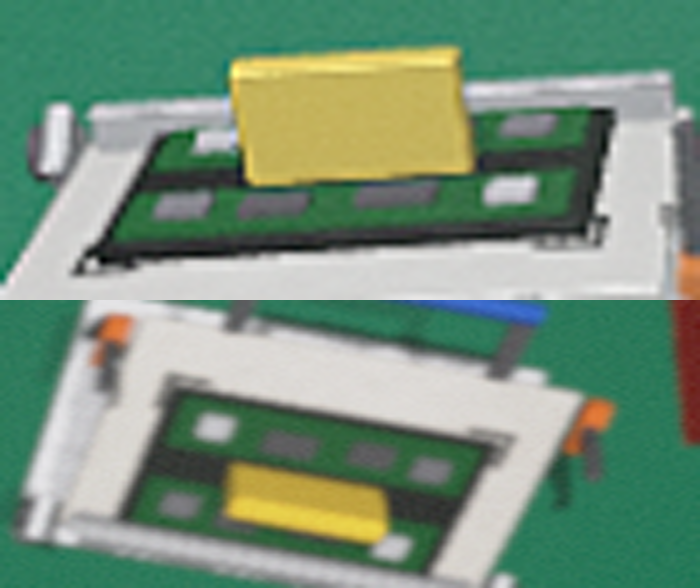

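The upper half shows the carrier flat between the marks, with equal side gaps of about 2–3 px. The lower half shows its long edge against the ledge. The panel still measures 0.608 rad and the robot is clear.

```bash
python3 -c "
from rig import arm
print(arm.sign_off())"
```

```text
the job is handed in; nothing more can be done
None
```

I raised the panel to about 34.8° (0.608 rad by camera), then set the carrier flat against the ledge, centred between the marks to within about 1 mm; I handed the job in at about 21 s with the robot clear and nothing else on the bench moved.

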